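Close and lock the manual beam shutter of the laser launch

TASK

Make the laser safe: with the fingertips, gently push the shutter's knob along the L-shaped slot in the top of the shutter housing as far as it goes, then push it round the corner and sideways to the very end of the short leg, so that the shutter is closed and locked. Only push the knob, do not grip it; leave everything else on the board and the table where it is.

Things in the scene. Friction and masses are not known exactly. Their poses are not given: they have to be found in the camera images.
- beam_launch: laser launch: dark breadboard 180 x 440 x 12 mm, bolted down on the optical table in front of the robot, turned up to 23 degrees either way. Origin under its centre at table height, z up, +x along the long leg of the slot (closing direction), +y along the short leg (locking direction). In its middle the shutter housing, a black box 120 x 90 mm
- plate (a point): centre of the top face of the shutter housing's bare aluminium top plate, 124 mm (x) by 94 mm (y), flat, 96 mm above the table; the L-shaped slot, 13 mm wide, is cut through it. At the -y side a 31 mm lens tube and a mirror mount (y = -145 to -190 mm), both under 95 mm high
- laser_head (a point): centre of the top of the white laser head on the board, 72 mm (x) by 130 mm (y) and 106 mm high over the table, beside the housing on its +y side, 33 mm from the plate's edge
- knob: the shutter's knob, plain grooved steel, an upright cylinder 18 mm across, 28 mm high, on a 10 mm pin that goes down through the slot. Origin at the centre of its underside, 100 mm above the table (4 mm over the plate); axes as beam_launch. It slides level in the L only; 2 to 3 N move it and it stays where it is left. Over 40 N between fingers and knob (ramming, clamping) bends it
- knob_mid (a point): centre of the knob, half-way up (14 mm above its underside, 114 mm above the table)
- slot_corner (a point): point on the plate's top face (96 mm above the table) where the knob's axis stands when it is at the corner of the L, at the far end of the long leg; x = +20 mm, y = -10 mm in beam_launch
- slot_end (a point): point on the plate's top face where the knob's axis stands at the end of the short leg (locked), 20 mm from slot_corner in +y of beam_launch; x = +20 mm, y = +10 mm in beam_launch
- blade_travel (a joint): travel of knob and shutter blade along the long leg in m: 0 at the open end, 0.050 at the corner (blade across the beam); starts between 0 and 0.015. A hard stop at both ends; the blade's tail sticks out of the housing's -x side while it is open
- notch_travel (a joint): travel of the knob along the short leg in m: 0 in the long leg, 0.020 at the end of the short leg (locked), with hard stops. It can grow beyond the slot's 1.5 mm play only when blade_travel is within about 1.5 mm of 0.050
- ball_driver: ball-ended hex driver 150 mm long with a black 26 mm thick handle, lying on the board near the mirror; origin under its middle
- tube_ring: loose black lens-tube ring, 35 mm across and 22 mm high, standing on the board beyond the lens tube; origin under its centre
- oil_bottle: small amber immersion-oil bottle, 30 mm across and 75 mm high, on the table on the robot's side of the board; origin under its centre
- slide_box: flat blue microscope-slide box 85 x 100 x 35 mm, on the table on the robot's side of the board; origin under its centre
- tissue_pack: flat pack of lens tissue 60 x 90 x 12 mm, on the table beyond the board; origin under its centre
- objective: microscope objective 34 mm across and 56 mm high, standing nose up on the table beyond the board; origin under its centre
- post_mount: steel optical post 75 mm high on a 49 mm round foot, standing on the table beyond the board; origin under its centre
- petri_dish: clear 58 mm dish, 14 mm high, on the table on the robot's side of the board; origin under its centre

How it is judged:
By the outcome, as a careful person would: the job done as asked, in the order asked, and still so for the second after the job is handed in, with the robot touching nothing.
It also fails if it takes over 38 s, if anything falls off the work surface, if the arm or the gripper's body presses on something with over 40 N, if the wrist force passes 120 N, or if a joint passes its speed limit or range.

ROBOT

A 6-joint arm with a two-finger parallel gripper is mounted at the origin on the work surface. World frame = base frame: x ahead of the robot, y to its left, z up, the work surface at z = 0. Lengths are in mm, angles in rad, forces in N, time in s.
With the tool pointing down it reaches from about 275 to 750 mm from the base axis. Payload 10.2 kg.
Tool frame: the origin (TCP) lies on the mounting face of the last link; the fingertips stand 166 mm ahead of it and the grasp point (between the pads) lies 147 mm ahead of it; z points along the fingers, y is the line along which they close (so a half turn about z gives the same grasp; the last joint's range is limited). The gripper opens to 88 mm and grips with 3 to 60 N. Pads are 18 mm wide; open, the fingers measure 123 mm over their backs; the gripper's body (75 mm by 187 mm) begins 45 mm behind the grasp point.
Start: joints at [0.879, 0.313, 1.498, -0, 1.331, -0.223], TCP at [237.217, 468.359, 404.72] pointing down, gripper open.
Joint ranges: [-2.94, 2.94], [-0.97, 2.17], [0.19, 2.56], [-1.23, 4.37], [0.02, 3.11], [-2.88, 2.88]. Speed limits (rad/s): [2.39, 2.39, 3.01, 3.14, 3.14, 3.14].

INTERFACE

Orientations are given as a 3x3 rotation matrix whose columns are the frame's x, y, z axes.
In Python, from rig import observe, get_image, close_job gives the robot as it stands. The module is installed in compiled form; this text tells all that it offers.
- The arm moves only by the tool apply_moves, never from a script. Its argument "increments" is a list of rows, each a list of 3 entries, a list of its own where there are three numbers: the finger opening in mm, from 0 to 88.1, then the shift along the tool's x, y, z in mm, then the turn, a rotation vector about the tool's x, y, z in rad. A call has 1 to 10 rows; each row shifts and turns the commanded pose from where the row before left it, along the tool's axes as they then stand; what a row does not reach is not made up. A row lasts 1/8 s, in which the tool goes at most 62.5 mm and 10.7 degrees, less where a joint would pass 70% of its speed; a pose out of reach is approached as far as the arm can. A call with a gripper value outside its range is refused whole. The fingers move at their own pace and stop on an object; "force" is the grip in N (left out, the last holds). Time passes only in rows, so rows that do not move let the fingers close. It gives the time, the measured TCP pose, the force, the opening and the grip force at its end, in the units of the state.
- observe(): the state, without advancing time (a new reading comes with each control period).
- get_image(name): name is "scene" or "top" or "wrist"; returns a dict with "img" (480x640x3 uint8, red, green, blue), "mtx" (3x3 intrinsics, pixels), "R" (3x3) and "t" (3): a world point X has camera coordinates R X + t; the wrist camera has in their place "T_tool_cam" (4x4, takes a point from camera to tool coordinates, whose origin is the TCP and whose axes are the flange's). Camera axes: x right, y down, z forward; pixel columns grow to the right and rows downward; lengths in mm; the calibration is good to about 2 mm. The wrist camera is an equidistant fisheye: a pixel r from the principal point sees the ray r / f radians off the axis. A picture is of the moment at which its call begins: read the wrist's pose just before it. There is no depth.
- close_job(): hands the job in; it is judged then, once.
The state is a dict: "t": time; "joint_pos": joint angles; "joint_vel": joint speeds; "joint_efforts": joint torques, N m; "eef_pos": TCP position; "orientation": TCP orientation; "wrist_force": force on the tool from outside, world axes, zero at the start; "torque": the same for the moment, N m; "gripper_width": opening from 0.0 (shut) to 1.0 (fully open); "finger_force": force on a finger pad.
Only numpy, scipy, OpenCV 4.12 (cv2) and the standard library are available. Lean on these libraries where they do the work, as an engineer would, in place of code of your own. Each camera call takes 0.05 s, during which the arm holds its last target. There are 200 camera calls.

## Working session

There is one attempt and no reset: what is moved stays moved. The work goes in short steps, Python scripts to look and compute and a tool call to move; the robot and the scene stay as the last step left them, time stands still between calls to the robot, and variables do not carry over. Pictures are saved under pics/ and viewed, at most 10 in all, crops included, and the job is handed in when it is done.

Besides the shell and the picture viewer there is one more tool, called by a JSON object that holds its "method" and its "body". apply_moves: Moves the arm, as the interface text tells. Its arguments: {"type":"object","properties":{"increments":{"type":"array"},"force":{"type":"number"}},"required":["increments"]}

```bash
mkdir -p pics; python3 - <<'E'
from rig import *
import cv2,pickle,numpy as np
s=observe();print({k:np.round(v,3).tolist() for k,v in s.items()})
d={}
for n in("scene","top"):
    d[n]=get_image(n);cv2.imwrite(f"pics/{n}.png",d[n]["img"][:,:,::-1]);print(n,d[n]["mtx"],d[n]["R"],d[n]["t"])
pickle.dump(d,open("im.pkl","wb"))
E
```

```text
{'t': 0.0, 'joint_pos': [0.879, 0.313, 1.498, -0.0, 1.331, -0.223], 'joint_vel': [-0.002, -0.001, -0.0, 0.001, -0.0, -0.0], 'joint_efforts': [0.0, -40.222, -25.227, 0.069, 0.035, -0.0], 'eef_pos': [237.191, 468.319, 404.178], 'orientation': [[-0.892, 0.452, -0.001], [0.452, 0.892, -0.001], [0.0, -0.001, -1.0]], 'wrist_force': [-0.597, -0.269, 0.307], 'torque': [-0.071, -0.05, -0.036], 'finger_force': 0.0, 'gripper_width': 0.998}
scene [[612.45430672   0.         314.03591896]
 [  0.         612.45430672 232.2644268 ]
 [  0.           0.           1.        ]] [[ 0.75867892  0.65140823  0.00857958]
 [ 0.36370415 -0.41259748 -0.83515424]
 [-0.54048644  0.63673435 -0.54994889]] [-448.67514414 -114.76608635 1290.27217932]
top [[587.91673538   0.         318.29102885]
 [  0.         587.91673538 240.96817635]
 [  0.           0.           1.        ]] [[-0.02984281 -0.99924694 -0.02479829]
 [-0.99712238  0.03149071 -0.06895866]
 [ 0.06968764  0.02266901 -0.99731126]] [  63.54202276  567.85188709 1095.710542  ]
```

View pics/top.png

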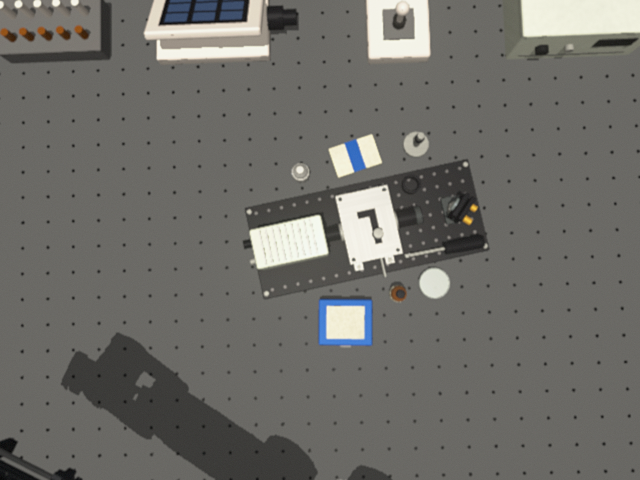

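View pics/scene.png

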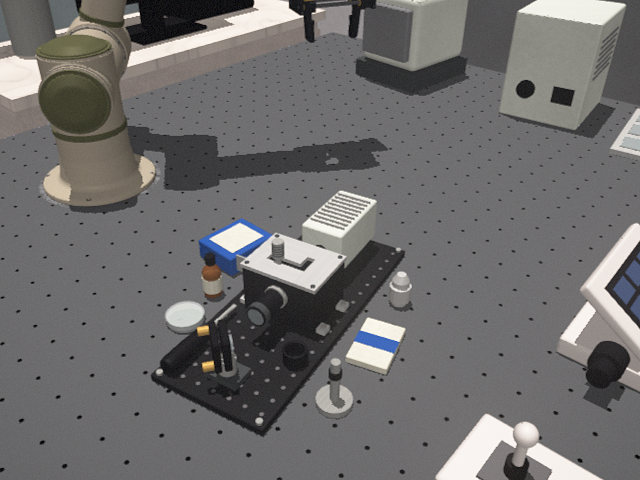

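The top view shows the board with the plate near (370,225), the slot's L dark, the knob near (378,233) and the laser head at (289,241). Closing runs up the image and locking runs to the left, toward the laser head. Next I measure these.

```bash
cat > h.py <<'E'
import numpy as np,cv2
def cast(d,uv,z):
    uv=np.atleast_2d(np.float64(uv)); r=np.c_[uv,np.ones(len(uv))]@np.linalg.inv(d["mtx"]).T@d["R"]
    c=-d["R"].T@d["t"]; return c+r*((z-c[2])/r[:,2])[:,None]
def proj(d,X):
    p=(np.atleast_2d(X)@d["R"].T+d["t"])@d["mtx"].T; return p[:,:2]/p[:,2:]
E
python3 - <<'E'
import pickle;from h import *
d=pickle.load(open("im.pkl","rb"))
for n,seed in(("top",(352,225)),("scene",(290,268))):
    im=d[n]["img"];g=cv2.cvtColor(im,cv2.COLOR_RGB2GRAY)
    m=((g>150)*255).astype(np.uint8)
    m=cv2.morphologyEx(m,cv2.MORPH_OPEN,np.ones((3,3)))
    k,l,st,c=cv2.connectedComponentsWithStats(m)
    i=l[seed[1],seed[0]];print(n,g[seed[1],seed[0]],st[i] if i else None)
    pts=np.argwhere(l==i)[:,::-1]
    if i:
        W=cast(d[n],pts,96)[:,:2]
        r=cv2.minAreaRect(W.astype(np.float32));print(r)
x,y=335,180;a=cv2.resize(d["top"]["img"][y:y+95,x:x+80],None,fx=5,fy=5,interpolation=2)
x,y=235,225;b=cv2.resize(d["scene"]["img"][y:y+95,x:x+80*1+40],None,fx=3,fy=5,interpolation=2)
b=cv2.resize(d["scene"]["img"][225:225+119,235:235+100],None,fx=4,fy=4,interpolation=2)[:475]
cv2.imwrite("pics/z.png",np.hstack([a,b])[:,:,::-1])
E
```

```text
top 240 [ 336  185   67   86 3720]
((584.3307495117188, -45.48777770996094), (139.66128540039062, 102.93126678466797), 10.521180152893066)
scene 228 [ 242  190  134  101 4485]
((574.8756713867188, 36.55168151855469), (125.89788055419922, 265.48236083984375), 10.608743667602539)
```

View pics/z.png

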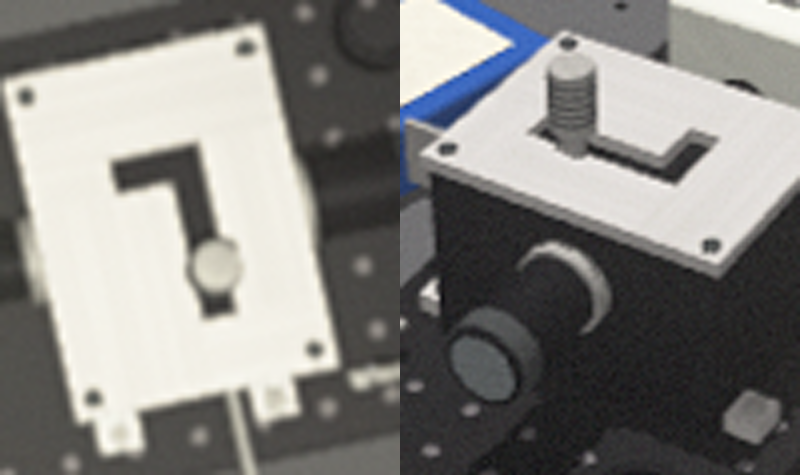

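The top crop shows the plate corners at crop pixels (2,82), (265,24), (340,368) and (78,422), and the knob top at (215,265). The scene crop shows the knob top at about (571,65), part-way along the long leg.

```bash
python3 - <<'E'
import pickle;from h import *
d=pickle.load(open("im.pkl","rb"))
T=lambda p:(np.float64(p)+.5)/5-.5+[335,180]
S=lambda p:(np.float64(p)-[400,0]+.5)/4-.5+[235,225]
c=cast(d["top"],T([(2,82),(265,24),(340,368),(78,422)]),96)[:,:2];print(c,c.mean(0))
c2=cast(d["scene"],S([(421,152),(567,32),(720,264)]),96)[:,:2];print("scene",c2)
ex=(c[0]-c[3]+c[1]-c[2])/2;ey=(c[0]-c[1]+c[3]-c[2])/2
print(np.linalg.norm(ex),np.linalg.norm(ey),np.degrees(np.arctan2(ex[1],ex[0])),np.degrees(np.arctan2(-ey[0],ey[1])))
a=np.arctan2(ex[1],ex[0])*.57+.43*np.arctan2(-ey[0],ey[1]);R=np.array([[np.cos(a),-np.sin(a)],[np.sin(a),np.cos(a)]]);o=c.mean(0)
print("a",a)
loc=lambda P:(P[:,:2]-o)@R
# slot corners top
print("slot outer corner,pointy TL,BL,inner,end L,end R",loc(cast(d["top"],T([(197,144),(110,163),(118,192),(178,181),(203,319),(234,312)]),96)))
print("slot scene", loc(cast(d["scene"],S([(672,184),(718,138),(694,131)]),96)))
print("knob top",loc(cast(d["top"],T((215,265)),128)),"scene",loc(cast(d["scene"],S((571,65)),128)))
print("scene plate loc",loc(cast(d["scene"],S([(421,152),(567,32),(720,264)]),96)))
for n,p in(("c",(20,-10)),("e",(20,10)),("o",(-30,-10))):print(n,o+R@p)
E
```

```text
[[ 643.40533719   12.26763643]
 [ 661.02955303  -81.72476517]
 [ 537.98756276 -103.41013143]
 [ 521.80878975  -10.65233681]] [591.05781068 -45.87989925]
scene [[ 538.61599316 -103.46926832]
 [ 523.89089515  -12.01398258]
 [ 661.01959551  -81.13683997]]
124.33588625696119 94.89240992077409 10.333320046605909 10.259819162234653
a 0.1797988395283824
slot outer corner,pointy TL,BL,inner,end L,end R [[ 25.629999   -15.01838667]
 [ 25.509168    16.52129218]
 [ 14.81526327  15.95054155]
 [ 14.16903788  -5.62614313]
 [-35.52003833  -3.75289463]
 [-35.39149495 -14.95874486]]
slot scene [[ 25.31963646 -17.15235782]
 [ 25.25245572  15.1473078 ]
 [ 15.56080241  14.39176888]]
knob top [[-19.83045589  -9.05396676]] scene [[-19.76389832 -11.93855827]]
scene plate loc [[-61.89524142 -47.28275314]
 [-60.02786572  45.33155844]
 [ 62.52892171 -47.19996986]]
c [612.52372101 -52.14206293]
e [608.94708782 -32.46446919]
o [563.32973668 -61.08364589]
```

The plate centre is at world (591.1, -45.9) mm, yaw 10.3°, and both views agree. The knob is at board (-20,-10), a travel of about 10 mm. I'll close the fingers, align tool y with board +y, and go behind the knob.

{"method": "apply_moves", "body": {"increments": [[0,[0,0,0],[0,0,-0.1623]],[0,[0,0,0],[0,0,-0.1623]],[0,[0,0,0],[0,0,-0.1623]],[0,[0,0,0],[0,0,-0.1621]],[0,[-15,-41.4,0],[0,0,0]],[0,[-15,-41.4,0],[0,0,0]],[0,[-15,-41.4,0],[0,0,0]],[0,[-15,-41.4,0],[0,0,0]],[0,[-15,-41.4,0],[0,0,0]],[0,[-15,-41.4,0],[0,0,0]]], "force": 20}}

```text
t: 1.35
eef_pos: [370.8, 238.8, 404.6]
orientation: [[-0.984, -0.179, -0.0], [-0.179, 0.984, -0.0], [0.0, -0.0, -1.0]]
wrist_force: [1.3, 0.5, 0.6]
gripper_width: 0.005
finger_force: 0.0
```

{"method": "apply_moves", "body": {"increments": [[0,[-15,-41.4,0],[0,0,0]],[0,[-15,-41.4,0],[0,0,0]],[0,[-15,-41.4,0],[0,0,0]],[0,[-15,-41.4,0],[0,0,0]],[0,[-15,-41.4,0],[0,0,0]],[0,[-15,-41.4,0],[0,0,0]],[0,[-15,-41.4,0],[0,0,0]],[0,[0,0,0],[0,0,0]],[0,[0,0,0],[0,0,0]]]}}

```text
t: 2.48
eef_pos: [525.2, -25.6, 404.4]
orientation: [[-0.984, -0.179, -0.001], [-0.179, 0.984, 0.001], [0.001, 0.001, -1.0]]
wrist_force: [-0.0, 0.8, -0.6]
gripper_width: 0.005
finger_force: 0.0
```

{"method": "apply_moves", "body": {"increments": [[0,[-15.2,-41.7,0],[0,0,0]],[0,[0,0,30],[0,0,0]],[0,[0,0,30],[0,0,0]],[0,[0,0,30],[0,0,0]],[0,[0,0,10],[0,0,0]],[0,[0,0,0],[0,0,0]],[0,[0,0,0],[0,0,0]]]}}

```text
t: 3.35
eef_pos: [548.1, -64.3, 306.0]
orientation: [[-0.984, -0.18, 0.002], [-0.18, 0.984, -0.001], [-0.002, -0.001, -1.0]]
wrist_force: [-0.0, 0.2, 0.6]
gripper_width: 0.002
finger_force: 0.0
```

```bash
python3 - <<'E'
from rig import *
import cv2,numpy as np
s=get_image("scene")["img"][190:310,220:360];w=get_image("wrist")["img"]
s=cv2.resize(s,None,fx=4,fy=4)
cv2.imwrite("pics/a.png",np.hstack([s,np.zeros((480,0,3),np.uint8)])[:,:,::-1])
print(observe()["eef_pos"])
E
```

```text
[548.06917327 -64.39462406 305.74471732]
```

View pics/a.png

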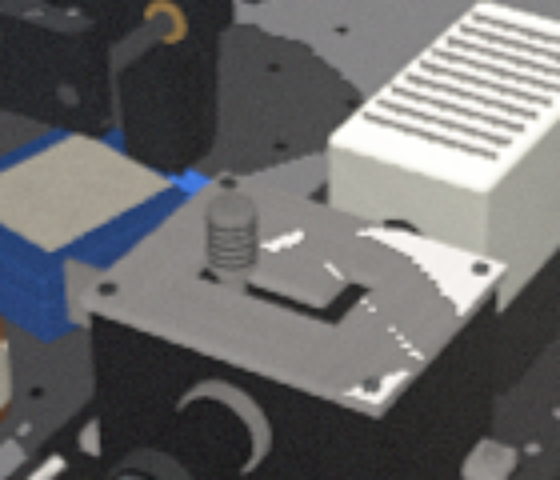

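The fingers (tip at about crop (165,180)) are behind the knob (232,200) and clear of it. Now I descend to a tip height of about 106 mm and check that there is no contact.

{"method": "apply_moves", "body": {"increments": [[0,[0,0,14],[0,0,0]],[0,[0,0,10],[0,0,0]],[0,[0,0,6],[0,0,0]],[0,[0,0,3.5],[0,0,0]],[0,[0,0,0],[0,0,0]],[0,[0,0,0],[0,0,0]]]}}

```text
t: 4.2
eef_pos: [548.0, -64.5, 271.5]
orientation: [[-0.984, -0.179, 0.001], [-0.179, 0.984, -0.0], [-0.0, -0.0, -1.0]]
wrist_force: [-0.3, 0.6, 0.8]
gripper_width: 0.005
finger_force: 0.0
```

{"method": "apply_moves", "body": {"increments": [[0,[-3,0,0],[0,0,0]],[0,[-3,0,0],[0,0,0]],[0,[-3,0,0],[0,0,0]],[0,[-3,0,0],[0,0,0]],[0,[-3,0,0],[0,0,0]],[0,[0,0,0],[0,0,0]]]}}

```text
t: 4.95
eef_pos: [562.9, -61.7, 271.2]
orientation: [[-0.984, -0.179, 0.0], [-0.179, 0.984, 0.0], [-0.0, -0.0, -1.0]]
wrist_force: [0.5, -0.2, -0.3]
gripper_width: 0.004
finger_force: 0.1
```

{"method": "apply_moves", "body": {"increments": [[0,[-3,0,0],[0,0,0]],[0,[-3,0,0],[0,0,0]],[0,[-3,0,0],[0,0,0]],[0,[-3,0,0],[0,0,0]],[0,[-3,0,0],[0,0,0]],[0,[-3,0,0],[0,0,0]],[0,[-3,0,0],[0,0,0]],[0,[-3,0,0],[0,0,0]]]}}

```text
t: 5.95
eef_pos: [586.5, -57.4, 271.2]
orientation: [[-0.984, -0.179, -0.0], [-0.179, 0.984, 0.0], [0.0, 0.0, -1.0]]
wrist_force: [-2.0, -0.3, 0.5]
gripper_width: 0.004
finger_force: 1.1
```

```bash
python3 - <<'E'
from rig import *
import cv2,numpy as np
s=get_image("scene")["img"][190:310,220:360]
s=cv2.resize(s,None,fx=4,fy=4)
cv2.imwrite("pics/b.png",s[:,:,::-1])
o=observe();print(o["eef_pos"],o["wrist_force"])
E
```

```text
[586.71497421 -57.40014825 271.1929337 ] [-2.32441712  0.37082478 -0.56416944]
```

View pics/b.png

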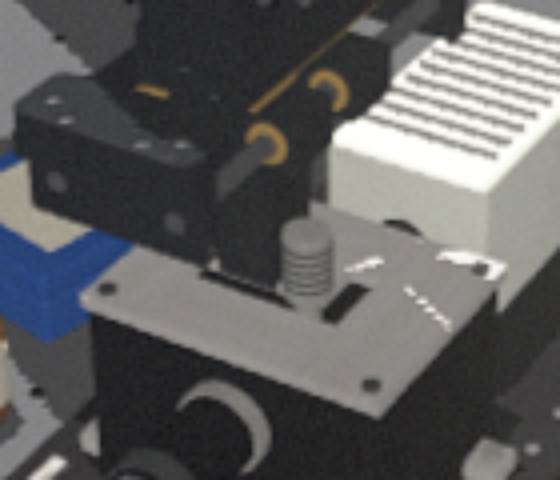

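The fingers touch the knob's near side (knob top at crop (308,235)), and it slides along the long leg under about 2 N. I continue in finer steps to the stop.

{"method": "apply_moves", "body": {"increments": [[0,[-1.5,0,0],[0,0,0]],[0,[-1.5,0,0],[0,0,0]],[0,[-1.5,0,0],[0,0,0]],[0,[-1,0,0],[0,0,0]],[0,[-0.5,0,0],[0,0,0]],[0,[0,0,0],[0,0,0]]]}}

```text
t: 6.75
eef_pos: [592.2, -56.4, 271.2]
orientation: [[-0.984, -0.179, 0.0], [-0.179, 0.984, 0.0], [-0.0, 0.0, -1.0]]
wrist_force: [-2.1, 0.8, 0.3]
gripper_width: 0.005
finger_force: 0.8
```

{"method": "apply_moves", "body": {"increments": [[0,[-0.5,0,0],[0,0,0]],[0,[-0.5,0,0],[0,0,0]],[0,[0,0,0],[0,0,0]]]}}

```text
t: 7.12
eef_pos: [593.2, -56.2, 271.2]
orientation: [[-0.984, -0.179, -0.0], [-0.179, 0.984, 0.0], [0.0, 0.0, -1.0]]
wrist_force: [-2.5, 1.2, 0.0]
gripper_width: 0.008
finger_force: 0.9
```

{"method": "apply_moves", "body": {"increments": [[0,[-0.5,0,0],[0,0,0]],[0,[-0.5,0,0],[0,0,0]],[0,[-0.5,0,0],[0,0,0]],[0,[0,0,0],[0,0,0]]]}}

```text
t: 7.62
eef_pos: [594.7, -55.9, 271.2]
orientation: [[-0.984, -0.179, 0.0], [-0.179, 0.984, 0.0], [-0.0, 0.0, -1.0]]
wrist_force: [-2.1, 1.7, -0.4]
gripper_width: 0.006
finger_force: 0.9
```

{"method": "apply_moves", "body": {"increments": [[0,[-0.5,0,0],[0,0,0]],[0,[0,0,0],[0,0,0]]]}}

```text
t: 7.88
eef_pos: [595.1, -55.9, 271.2]
orientation: [[-0.984, -0.179, -0.0], [-0.179, 0.984, -0.0], [0.0, 0.0, -1.0]]
wrist_force: [-4.0, 0.0, 1.3]
gripper_width: 0.003
finger_force: 1.8
```

{"method": "apply_moves", "body": {"increments": [[0,[-0.5,0,0],[0,0,0]],[0,[0,0,0],[0,0,0]]]}}

```text
t: 8.12
eef_pos: [595.5, -55.9, 271.2]
orientation: [[-0.984, -0.179, -0.001], [-0.179, 0.984, -0.0], [0.001, 0.0, -1.0]]
wrist_force: [-6.6, -0.1, 1.0]
gripper_width: 0.004
finger_force: 2.9
```

The force rises to 6.6 N with almost no motion at the predicted corner position, so the knob is at the long-leg stop. I back off, go around to its -y side, and push +y.

{"method": "apply_moves", "body": {"increments": [[0,[5,0,0],[0,0,0]],[0,[5,0,0],[0,0,0]],[0,[0,-17.5,0],[0,0,0]],[0,[0,-17.5,0],[0,0,0]],[0,[0,0,0],[0,0,0]],[0,[-9,0,0],[0,0,0]],[0,[-9,0,0],[0,0,0]],[0,[-9,0,0],[0,0,0]],[0,[0,0,0],[0,0,0]]]}}

```text
t: 9.25
eef_pos: [619.2, -86.7, 271.0]
orientation: [[-0.984, -0.18, 0.0], [-0.18, 0.984, -0.0], [-0.0, -0.0, -1.0]]
wrist_force: [-0.1, 1.2, -0.6]
gripper_width: 0.006
finger_force: 0.0
```

```bash
python3 - <<'E'
from rig import *
import cv2,numpy as np
s=get_image("scene")["img"][190:310,220:360]
s=cv2.resize(s,None,fx=4,fy=4)
cv2.imwrite("pics/c.png",s[:,:,::-1])
o=observe();p=o["eef_pos"];a=.1798;d=np.array(p[:2])-[591.06,-45.88]
print(p,o["wrist_force"],"board",d@np.array([[np.cos(a),-np.sin(a)],[np.sin(a),np.cos(a)]]))
E
```

```text
[618.85577807 -86.85956489 271.01239531] [-0.02554523 -0.47244115 -0.31934142] board [ 20.01920527 -45.2897498 ]
```

View pics/c.png

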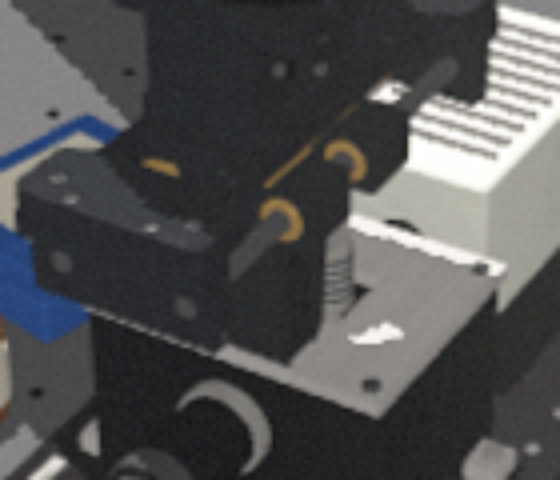

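The fingers stand on the knob's -y side, with the knob visible at crop (340,265) and free of them. Now I push +y.

{"method": "apply_moves", "body": {"increments": [[0,[0,3,0],[0,0,0]],[0,[0,3,0],[0,0,0]],[0,[0,2,0],[0,0,0]],[0,[0,2,0],[0,0,0]],[0,[0,2,0],[0,0,0]],[0,[0,2,0],[0,0,0]],[0,[0,0,0],[0,0,0]]]}}

```text
t: 10.18
eef_pos: [616.1, -73.4, 271.3]
orientation: [[-0.984, -0.179, 0.0], [-0.179, 0.984, -0.0], [-0.0, -0.0, -1.0]]
wrist_force: [0.3, -2.1, -0.7]
gripper_width: 0.006
finger_force: 0.8
```

{"method": "apply_moves", "body": {"increments": [[0,[0,2,0],[0,0,0]],[0,[0,2,0],[0,0,0]],[0,[0,2,0],[0,0,0]],[0,[0,2,0],[0,0,0]],[0,[0,1,0],[0,0,0]],[0,[0,0,0],[0,0,0]]]}}

```text
t: 10.92
eef_pos: [614.5, -64.4, 271.2]
orientation: [[-0.984, -0.179, -0.0], [-0.179, 0.984, 0.0], [0.0, 0.0, -1.0]]
wrist_force: [0.2, -1.9, 0.1]
gripper_width: 0.005
finger_force: 0.7
```

{"method": "apply_moves", "body": {"increments": [[0,[0,1,0],[0,0,0]],[0,[0,1,0],[0,0,0]],[0,[0,1,0],[0,0,0]],[0,[0,1,0],[0,0,0]],[0,[0,0.5,0],[0,0,0]],[0,[0,0,0],[0,0,0]]]}}

```text
t: 11.68
eef_pos: [613.7, -60.1, 271.2]
orientation: [[-0.984, -0.179, -0.0], [-0.179, 0.984, 0.0], [0.0, 0.0, -1.0]]
wrist_force: [-0.7, -2.2, 0.1]
gripper_width: 0.008
finger_force: 0.9
```

{"method": "apply_moves", "body": {"increments": [[0,[0,0.5,0],[0,0,0]],[0,[0,0.5,0],[0,0,0]],[0,[0,0,0],[0,0,0]]]}}

```text
t: 12.05
eef_pos: [613.5, -59.1, 271.2]
orientation: [[-0.984, -0.179, -0.0], [-0.179, 0.984, -0.0], [0.0, 0.0, -1.0]]
wrist_force: [0.0, -1.2, 0.5]
gripper_width: 0.013
finger_force: 0.9
```

{"method": "apply_moves", "body": {"increments": [[0,[0,0.5,0],[0,0,0]],[0,[0,0,0],[0,0,0]]]}}

```text
t: 12.3
eef_pos: [613.5, -58.6, 271.2]
orientation: [[-0.984, -0.179, 0.0], [-0.179, 0.984, 0.0], [-0.0, 0.0, -1.0]]
wrist_force: [-0.8, -2.7, 0.8]
gripper_width: 0.01
finger_force: 0.9
```

{"method": "apply_moves", "body": {"increments": [[0,[0,0.5,0],[0,0,0]],[0,[0,0.5,0],[0,0,0]],[0,[0,0,0],[0,0,0]]]}}

```text
t: 12.68
eef_pos: [613.3, -57.6, 271.2]
orientation: [[-0.984, -0.179, -0.0], [-0.179, 0.984, 0.0], [0.0, 0.0, -1.0]]
wrist_force: [-0.5, -1.2, -0.4]
gripper_width: 0.004
finger_force: 0.9
```

{"method": "apply_moves", "body": {"increments": [[0,[0,0.5,0],[0,0,0]],[0,[0,0,0],[0,0,0]]]}}

```text
t: 12.92
eef_pos: [613.2, -57.1, 271.2]
orientation: [[-0.984, -0.179, -0.0], [-0.179, 0.984, 0.0], [0.0, 0.0, -1.0]]
wrist_force: [-0.1, -1.6, 0.2]
gripper_width: 0.004
finger_force: 0.9
```

{"method": "apply_moves", "body": {"increments": [[0,[0,0.5,0],[0,0,0]],[0,[0,0,0],[0,0,0]]]}}

```text
t: 13.18
eef_pos: [613.1, -56.6, 271.2]
orientation: [[-0.984, -0.179, -0.0], [-0.179, 0.984, 0.0], [0.0, 0.0, -1.0]]
wrist_force: [-0.3, -1.4, -0.1]
gripper_width: 0.003
finger_force: 0.9
```

{"method": "apply_moves", "body": {"increments": [[0,[0,0.5,0],[0,0,0]],[0,[0,0.5,0],[0,0,0]],[0,[0,0,0],[0,0,0]]]}}

```text
t: 13.55
eef_pos: [612.9, -55.8, 271.2]
orientation: [[-0.984, -0.179, 0.0], [-0.179, 0.984, -0.0], [-0.0, -0.0, -1.0]]
wrist_force: [0.1, -2.6, 0.5]
gripper_width: 0.004
finger_force: 1.5
```

{"method": "apply_moves", "body": {"increments": [[0,[0,0.5,0],[0,0,0]],[0,[0,0.5,0],[0,0,0]],[0,[0,0,0],[0,0,0]]]}}

```text
t: 13.92
eef_pos: [612.8, -55.1, 271.2]
orientation: [[-0.984, -0.179, 0.0], [-0.179, 0.984, -0.001], [-0.0, -0.001, -1.0]]
wrist_force: [1.1, -6.8, -0.4]
gripper_width: 0.008
finger_force: 3.0
```

{"method": "apply_moves", "body": {"increments": [[0,[0,0.5,0],[0,0,0]],[0,[0,0,0],[0,0,0]]]}}

```text
t: 14.18
eef_pos: [612.7, -54.9, 271.2]
orientation: [[-0.984, -0.179, 0.001], [-0.179, 0.984, -0.001], [-0.0, -0.002, -1.0]]
wrist_force: [-0.2, -7.4, -0.5]
gripper_width: 0.008
finger_force: 3.7
```

The stop is reached: force rises to 7.4 N. I back off in -y, rise and move the arm clear of the view.

{"method": "apply_moves", "body": {"increments": [[0,[0,-5,0],[0,0,0]],[0,[0,-8,0],[0,0,0]],[0,[0,0,0],[0,0,0]],[0,[0,0,-30],[0,0,0]],[0,[0,0,-40],[0,0,0]],[0,[0,0,-40],[0,0,0]],[0,[40,0,0],[0,0,0]],[0,[45,0,0],[0,0,0]],[0,[45,0,0],[0,0,0]],[0,[45,0,0],[0,0,0]]]}}

```text
t: 15.42
eef_pos: [441.3, -98.2, 381.2]
orientation: [[-0.984, -0.18, 0.0], [-0.18, 0.984, 0.0], [-0.0, 0.0, -1.0]]
wrist_force: [-0.5, -0.5, -0.3]
gripper_width: 0.005
finger_force: 0.0
```

{"method": "apply_moves", "body": {"increments": [[0,[45,0,0],[0,0,0]],[0,[30,0,0],[0,0,0]],[0,[0,0,0],[0,0,0]]]}}

```text
t: 15.8
eef_pos: [368.0, -111.8, 381.6]
orientation: [[-0.984, -0.178, 0.001], [-0.178, 0.984, -0.0], [-0.001, -0.0, -1.0]]
wrist_force: [-0.1, 0.3, 0.3]
gripper_width: 0.007
finger_force: 0.0
```

```bash
python3 - <<'E'
from rig import *
import cv2,numpy as np
from h import *
s=get_image("scene");t=get_image("top")
a=cv2.resize(s["img"][190:310,220:320],None,fx=4,fy=4,interpolation=2)
b=cv2.resize(t["img"][180:276,335:415],None,fx=5,fy=5,interpolation=2)
cv2.imwrite("pics/d.png",np.hstack([b,a])[:,:,::-1])
a=.1798;R=np.array([[np.cos(a),-np.sin(a)],[np.sin(a),np.cos(a)]])
k=np.r_[np.array([591.06,-45.88])+R@[20,10],128]
print("expected knob top", (proj(t,k)-[335,180]+.5)*5-.5,(proj(s,k)-[220,190]+.5)*4-.5+[400,0])
E
```

```text
expected knob top [[135.73197539 163.62778392]] [[758.70107889 207.74182917]]
```

View pics/d.png

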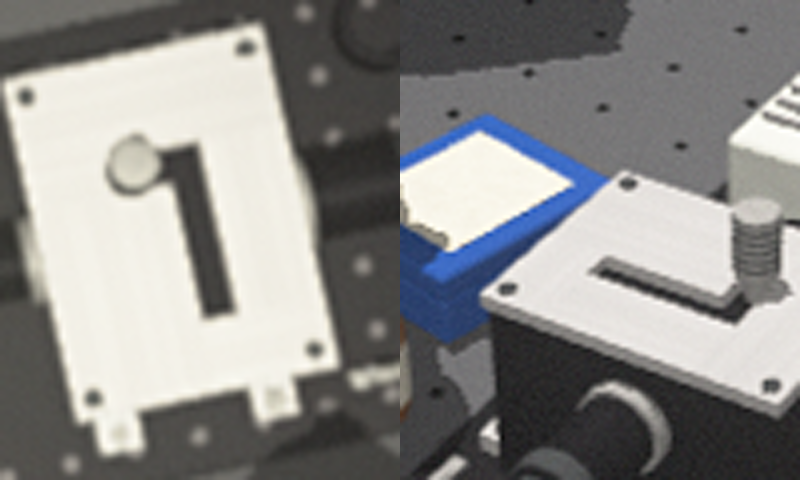

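The knob top is at (134,164) in the top crop and (758,209) in the scene crop. That is within 2 crop pixels of the locked position I predicted. The tail no longer sticks out, and the robot is clear.

```bash
python3 -c "
from rig import *
print(close_job())"
```

```text
the job is handed in; nothing more can be done
None
```

The shutter is closed and locked: I pushed the knob to the corner stop, then sideways to the end of the short leg with readings of at most 7.4 N, and handed the job in at about 16 s of the 38 s allowed.

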